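# Make up a puppy kit and a kitten kit from the counter stock

### The job

Make up the two starter kits from the stock on the counter: the puppy kit, in the mint-green crate, gets the blue chew bone, the red tin and the white carton; the kitten kit, in the pink crate, gets the wooden brush and the yellow tin. In each crate lay the long thing (bone or brush) flat along the bay on one side of the divider, and stand the tin, and for the puppy the carton too, upright in the bay on the other side, everything on the crate's floor. Set each thing down, do not drop it, and leave the green tin and the orange bone where they are.

Things in the scene. Friction and masses are not known exactly. Their poses are not given: they have to be found in the camera images.
- crate_mint: Mint-green low open plastic crate, loose (450 g), outside 210 mm long (x), 166 mm wide (y), 42 mm tall; walls and floor 4 mm thick. A low divider (4 mm thick, top 22 mm above the crate's underside) runs along x through the middle: two equal bays 202 by 77 mm, middles at y = +40 and -40 mm. It holds the puppy kit. Origin: centre of its underside, z up.
- crate_pink: Pink low open plastic crate, loose (450 g), outside 210 mm long (x), 166 mm wide (y), 42 mm tall; walls and floor 4 mm thick. A low divider (4 mm thick, top 22 mm above the crate's underside) runs along x through the middle: two equal bays 202 by 77 mm, middles at y = +40 and -40 mm. It holds the kitten kit. Origin: centre of its underside, z up.
- bone_blue: Blue hard nylon chew bone lying flat, 108 mm long (x), 50 mm wide over the four knuckles at its ends, 24 mm thick; the straight shaft between the knuckles is 22 mm wide and free for 26 mm either side of the middle. For the puppy kit; about 70 g. Origin: centre of its underside, x along its length, z up.
- tin_red: Red food tin, upright cylinder 54 mm across and 46 mm tall, red lid with a small steel pull-ring (top of the ring 48 mm up) and a red band round its side. For the puppy kit; about 100 g. Origin: centre of its underside, z up.
- carton: White carton standing upright, 54 by 54 mm and 50 mm tall, a violet ring printed on its top and a violet stripe round its foot. For the puppy kit; about 80 g. Origin: centre of its underside, x and y square to its sides, z up.
- brush: Wooden grooming brush lying on its back, pins up, 125 mm long (x). Handle 22 mm wide, 18 mm thick, from x = -64 to +15 mm; head 40 mm wide, from x = +15 to +63 mm, steel pins up to 22 mm high. It balances near its origin; grip the handle at x = -5 mm to clear the head. For the kitten kit; 60 g. Origin: on its underside, x from handle to head, z up.
- tin_yellow: Yellow food tin, upright cylinder 54 mm across and 46 mm tall, yellow lid with a small steel pull-ring (top of the ring 48 mm up) and a yellow band round its side. For the kitten kit; about 100 g. Origin: centre of its underside, z up.
- tin_green: Green food tin, upright cylinder 54 mm across and 46 mm tall, green lid with a small steel pull-ring (top of the ring 48 mm up) and a green band round its side. Spare stock, to be left alone. Origin: centre of its underside, z up.
- bone_orange: Orange hard nylon chew bone lying flat, 108 mm long (x), 50 mm wide over the four knuckles at its ends, 24 mm thick; the straight shaft between the knuckles is 22 mm wide and free for 26 mm either side of the middle. Spare stock, to be left alone. Origin: centre of its underside, x along its length, z up.
Mind the look-alikes: they are no part of the job. Of the things that look like the tin_yellow, the middle-sized one is meant.

How it is judged:
At the end, for the whole second after the job is handed in: Each kit is in its crate: long thing in one bay (within 0.4 rad of the divider, 60 mm of mid-length), tin and carton in the other; all on the floor within 8 mm, upright within 0.15 rad, 18-62 mm off the divider line, released, at rest; green tin, orange bone within 20 mm of their starts (((x of bone_blue in the frame of crate_mint between -0.06 and 0.06 m and y of bone_blue in the frame of crate_mint between 0.018 and 0.062 m and z of bone_blue in the frame of crate_mint between -0.002 and 0.012 m and angle between each of bone_blue, tin_red, carton's own z axis and vertical below 0.15 rad and angle between the x axis of bone_blue and the x axis of crate_mint, either way round below 0.4 rad and x of tin_red in the frame of crate_mint between -0.082 and 0.082 m and y of tin_red in the frame of crate_mint between -0.062 and -0.018 m and z of tin_red in the frame of crate_mint between -0.002 and 0.012 m and x of carton in the frame of crate_mint between -0.082 and 0.082 m and y of carton in the frame of crate_mint between -0.062 and -0.018 m and z of carton in the frame of crate_mint between -0.002 and 0.012 m) or (x of bone_blue in the frame of crate_mint between -0.06 and 0.06 m and y of bone_blue in the frame of crate_mint between -0.062 and -0.018 m and z of bone_blue in the frame of crate_mint between -0.002 and 0.012 m and angle between each of bone_blue, tin_red, carton's own z axis and vertical below 0.15 rad and angle between the x axis of bone_blue and the x axis of crate_mint, either way round below 0.4 rad and x of tin_red in the frame of crate_mint between -0.082 and 0.082 m and y of tin_red in the frame of crate_mint between 0.018 and 0.062 m and z of tin_red in the frame of crate_mint between -0.002 and 0.012 m and x of carton in the frame of crate_mint between -0.082 and 0.082 m and y of carton in the frame of crate_mint between 0.018 and 0.062 m and z of carton in the frame of crate_mint between -0.002 and 0.012 m)) and ((x of brush in the frame of crate_pink between -0.06 and 0.06 m and y of brush in the frame of crate_pink between 0.018 and 0.062 m and z of brush in the frame of crate_pink between -0.002 and 0.012 m and angle between each of brush, tin_yellow's own z axis and vertical below 0.15 rad and angle between the x axis of brush and the x axis of crate_pink, either way round below 0.4 rad and x of tin_yellow in the frame of crate_pink between -0.082 and 0.082 m and y of tin_yellow in the frame of crate_pink between -0.062 and -0.018 m and z of tin_yellow in the frame of crate_pink between -0.002 and 0.012 m) or (x of brush in the frame of crate_pink between -0.06 and 0.06 m and y of brush in the frame of crate_pink between -0.062 and -0.018 m and z of brush in the frame of crate_pink between -0.002 and 0.012 m and angle between each of brush, tin_yellow's own z axis and vertical below 0.15 rad and angle between the x axis of brush and the x axis of crate_pink, either way round below 0.4 rad and x of tin_yellow in the frame of crate_pink between -0.082 and 0.082 m and y of tin_yellow in the frame of crate_pink between 0.018 and 0.062 m and z of tin_yellow in the frame of crate_pink between -0.002 and 0.012 m)) and linear speed of each of bone_blue, tin_red, carton, brush, tin_yellow below 0.02 m/s and angular speed of each of bone_blue, tin_red, carton, brush, tin_yellow below 0.3 rad/s and contact force between the fingers and bone_blue below 0.05 N and contact force between the fingers and tin_red below 0.05 N and contact force between the fingers and carton below 0.05 N and contact force between the fingers and brush below 0.05 N and contact force between the fingers and tin_yellow below 0.05 N and not (distance of any of tin_green, bone_orange from where it was at the start of the episode above 0.02 m)); the robot touches nothing.
It fails at once if the green tin or the orange bone is moved by more than 20 mm (distance of any of tin_green, bone_orange from where it was at the start of the episode above 0.02 m).
It fails at once if a kit thing is dropped or knocked flying (faster than 0.8 m/s while nothing holds it, a fall of over 30 mm) ((contact force between each of the fingers, the arm and bone_blue below 0.02 N and linear speed of bone_blue above 0.8 m/s) or (contact force between each of the fingers, the arm and tin_red below 0.02 N and linear speed of tin_red above 0.8 m/s) or (contact force between each of the fingers, the arm and carton below 0.02 N and linear speed of carton above 0.8 m/s) or (contact force between each of the fingers, the arm and brush below 0.02 N and linear speed of brush above 0.8 m/s) or (contact force between each of the fingers, the arm and tin_yellow below 0.02 N and linear speed of tin_yellow above 0.8 m/s)).
It also fails if it takes over 138 s, if anything falls off the work surface, if the arm or the gripper's body presses on something with over 40 N, if the wrist force passes 120 N, or if a joint passes its speed limit or range.

### The arm

A 6-joint arm with a two-finger parallel gripper is mounted at the origin on the work surface. World frame = base frame: x ahead of the robot, y to its left, z up, the work surface at z = 0. Lengths are in m, angles in rad, forces in N, time in s.
With the tool pointing down it reaches from about 0.275 to 0.75 m from the base axis. Payload 10.2 kg.
Tool frame: the origin (TCP) lies midway between the tips of the shut fingers; the grasp point (between the pads) lies 19 mm behind it; z points along the fingers, y is the line along which they close (so a half turn about z gives the same grasp; the last joint's range is limited). The gripper opens to 85 mm and grips with 20 to 120 N. Pads are 22 mm wide; open, the fingers measure 114 mm over their backs; the gripper's body (76 mm by 85 mm) begins 54 mm behind the grasp point. The pads swing forward as they close: fully open they stand 13 mm farther back than shut.
Start: joints at [-1.335, 0.313, 1.498, -0, 1.331, -0.223], TCP at [0.232, -0.471, 0.231] pointing down, gripper open.
Joint ranges: [-2.94, 2.94], [-0.97, 2.17], [0.19, 2.56], [-1.23, 4.37], [0.02, 3.11], [-2.88, 2.88]. Speed limits (rad/s): [2.39, 2.39, 3.01, 3.14, 3.14, 3.14].

### API

Orientations are given as a rotation vector (axis times angle).
In Python, from workcell import arm, cams gives the robot as it stands.
- The arm moves only by the shell command python3 -m crank 'ROWS'. ROWS is a JSON object with one list for each field, all of the same length, 1 to 5, a row being the entries at one place: jaw (the opening from 0.0 (shut) to 1.0 (fully open)), sx, sy, sz (the shift in a scale on which 1.0 is 0.5 m), rx, ry, rz (a rotation vector in parts of the range, where 1.0 means pi/2 rad); each row is the pose to reach, as a shift and turn from the pose commanded when the command began, along the tool's axes at that moment; what a row does not reach only later rows make up. A row lasts 1/10 s, in which the tool goes at most 0.05 m and 0.15 rad, less where a joint would pass 70% of its speed; a pose out of reach is approached as far as the arm can. The fingers move at their own pace and stop on an object; the grip force is fixed at half the most. Time passes only in rows, so rows that do not move let the fingers close. It prints the time, the measured TCP pose, the force, the opening and the grip force at its end. Input that does not fit is refused with a message, and nothing moves.
- arm.get_state(): the state, without advancing time (a new reading comes with each control period).
- cams.snapshot(name): name is "scene" or "side" or "wrist"; returns the picture (400x640x3 uint8, red, green, blue); there is no depth.
- cams.get_calibration(name): a dict with "intrinsics" (3x3 intrinsics, pixels), "position" and "rotation" of the camera in the world. Camera axes: x right, y up, looking along -z (the intrinsics and any distortion apply to the point x, -y, -z); pixel columns grow to the right and rows downward; lengths in m; the calibration is good to about 2 mm. A picture is of the moment at which its call begins: read the wrist's pose just before it. get_calibration takes no time and is no camera call; for the wrist camera it gives the pose at the moment of the call.
- arm.hand_in(): hands the job in; it is judged then, once.
The state is a dict: "time_s": time; "joint_pos": joint angles; "joint_vel": joint speeds; "joint_efforts": joint torques, N m; "tool_pos": TCP position; "eef_rot": TCP orientation; "ft_force": force on the tool from outside, world axes, zero at the start; "moment": the same for the moment, N m; "opening": opening from 0.0 (shut) to 1.0 (fully open); "gripper_force": force on a finger pad.
Only numpy, scipy, OpenCV 4.12 (cv2) and the standard library are available. Lean on these libraries where they do the work, as an engineer would, in place of code of your own. Each camera call takes 0.05 s, during which the arm holds its last target. There are 200 camera calls.

## Working session

There is one attempt and no reset: what is moved stays moved. The work goes in short steps, Python scripts to look and compute and a shell command to move; the robot and the scene stay as the last step left them, time stands still between calls to the robot, and variables do not carry over. Pictures are saved under pics/ and viewed, at most 16 in all, crops included, and the job is handed in when it is done.

```bash
mkdir -p pics; ls; python3 - <<'E'
from workcell import arm,cams
import cv2
for n in("scene","side"):
    cv2.imwrite(f"pics/{n}0.png",cams.snapshot(n)[:,:,::-1]); c=cams.get_calibration(n); print(n,c)
print(arm.get_state())
E
```

```text
pics
scene {'intrinsics': array([[422.21639051,   0.        , 326.96528772],
       [  0.        , 422.21639051, 202.98716431],
       [  0.        ,   0.        ,   1.        ]]), 'position': array([1.19310425, 0.17824217, 0.60302675]), 'rotation': array([0.62541264, 0.80033066, 1.64038108])}
side {'intrinsics': array([[507.5790454 ,   0.        , 326.74209944],
       [  0.        , 507.5790454 , 193.19452634],
       [  0.        ,   0.        ,   1.        ]]), 'position': array([0.27788347, 0.90426574, 0.77706198]), 'rotation': array([ 0.18714679, -1.26700599, -2.62605223])}
{'time_s': 0.1, 'joint_pos': array([-1.33540883e+00,  3.13384010e-01,  1.49833501e+00,  1.64509385e-05,
        1.33101079e+00, -2.23389202e-01]), 'joint_vel': array([ 0.00018043, -0.00135237, -0.0028245 ,  0.00089883,  0.00072176,
        0.00102332]), 'joint_efforts': array([ 2.59788205e-03, -4.12896681e+01, -2.60141373e+01, -1.72624532e-04,
        3.04480578e-03,  2.72837019e-05]), 'tool_pos': array([ 0.23244193, -0.47049194,  0.23080727]), 'eef_rot': array([-3.05819464e+00, -7.14076846e-01, -1.43766825e-05]), 'ft_force': array([0.37211595, 0.67182544, 0.20455944]), 'moment': array([ 0.02960101,  0.03993539, -0.0424133 ]), 'gripper_force': 0.0, 'opening': 0.9966010696268883}
```

View pics/scene0.png

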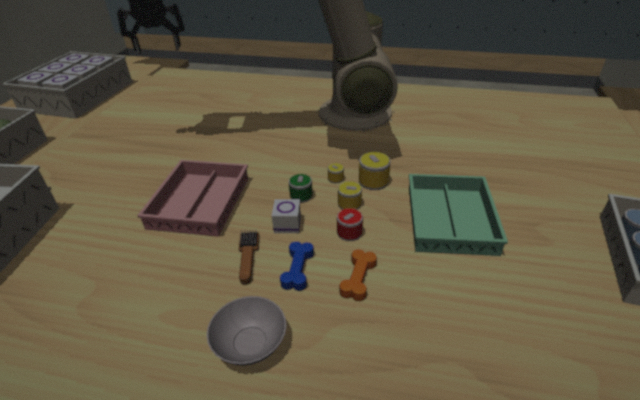

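View pics/side0.png

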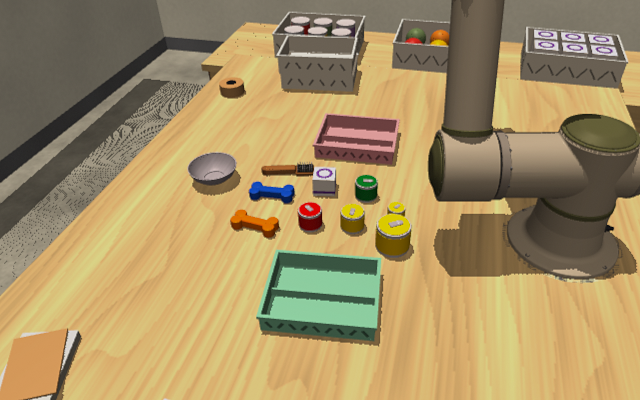

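The scene picture shows these candidates for the yellow tin: small (336,172), large (375,170) and middle (349,195). For the bone there is blue (297,265) and orange (358,273). The white carton (286,215) stands alone next to look-alike cartons in the far box. The tins are red (349,224) and green (300,187), and the brush is at (248,257). I choose the yellow one at (349,195), which is (352,218) in the side view.

```bash
cat > h.py <<'E'
import numpy as np,cv2
from scipy.spatial.transform import Rotation as R
from workcell import arm,cams
def ray(c,px):
    px=np.atleast_2d(np.asarray(px,float)); k=c["intrinsics"]
    d=np.c_[(px[:,0]-k[0,2])/k[0,0],-(px[:,1]-k[1,2])/k[1,1],-np.ones(len(px))]
    return np.array(c["position"]),d@R.from_rotvec(c["rotation"]).as_matrix().T
def plane(c,px,z):
    o,d=ray(c,px); return (o+d*((z-o[2])/d[:,2])[:,None])[:,:2]
H={'red':((172,8),150,70),'yellow':((22,34),150,90),'green':((45,75),150,30),'blue':((105,125),150,60),
   'orange':((8,16),190,120),'mint':((68,88),60,60),'pink':((168,182),60,60),'violet':((125,150),60,50)}
def mask(im,n):
    h=cv2.cvtColor(im,cv2.COLOR_RGB2HSV); (a,b),s,v=H[n]; q=h[...,0]
    m=((q>=a)&(q<=b)) if a<b else ((q>=a)|(q<=b))
    return (m&(h[...,1]>s)&(h[...,2]>v)).astype(np.uint8)*255
def blobs(im,n,amin=60):
    cs,_=cv2.findContours(mask(im,n),cv2.RETR_EXTERNAL,cv2.CHAIN_APPROX_NONE)
    return sorted([c for c in cs if cv2.contourArea(c)>amin],key=cv2.contourArea,reverse=True)
E
python3 - <<'E'
from h import *
np.set_printoptions(precision=3,suppress=True)
for n in("scene","side"):
    im=cv2.imread(f"pics/{n}0.png")[:,:,::-1].copy(); c=cams.get_calibration(n); print(n)
    for k in H:
        for b in blobs(im,k)[:4]:
            m=b[:,0].mean(0); z={'mint':.04,'pink':.04,'violet':.05}.get(k,.024)
            print(k,cv2.contourArea(b),m.round(),plane(c,m,z)[0], *( [plane(c,cv2.boxPoints(cv2.minAreaRect(b)),z).round(3).tolist()] if k in('blue','orange') else []))
            if k in('mint','pink') and cv2.contourArea(b)>2000:
                q=cv2.approxPolyDP(cv2.convexHull(b),4,True)[:,0]; print(q.tolist(),plane(c,q,.042).tolist())
s=cams.get_calibration("wrist"); print(s)
cv2.imwrite("pics/wc0.png",cv2.resize(cv2.imread("pics/side0.png")[150:270,230:430],(800,480),interpolation=cv2.INTER_CUBIC))
E
```

```text
scene
red 231.5 [349. 215.] [0.521 0.073]
yellow 270.5 [375. 159.] [0.294 0.099]
yellow 159.0 [350. 187.] [0.423 0.057]
blue 587.0 [297. 263.] [0.676 0.   ] [[0.725, -0.017], [0.615, -0.03], [0.622, 0.019], [0.729, 0.026]]
orange 353.0 [358. 271.] [0.673 0.116] [[0.715, 0.091], [0.612, 0.097], [0.623, 0.14], [0.723, 0.13]]
mint 5218.5 [454. 210.] [0.48  0.286]
[[410, 175], [483, 178], [505, 242], [416, 238]] [[0.3739340351649121, 0.1894458641543711], [0.35513930850828956, 0.35211429310985065], [0.5622816737312959, 0.37760538015092693], [0.5833969708127159, 0.21310038835014417]]
pink 232.0 [218. 171.] [ 0.437 -0.257]
violet 137.5 [285. 207.] [ 0.549 -0.057]
side
red 204.5 [309. 209.] [0.556 0.051]
red 202.0 [309. 222.] [0.544 0.095]
yellow 490.0 [394. 223.] [0.358 0.056]
yellow 442.5 [392. 242.] [0.354 0.116]
yellow 215.0 [352. 210.] [0.458 0.035]
yellow 191.5 [352. 223.] [0.449 0.077]
green 174.0 [366. 193.] [ 0.441 -0.036]
green 148.5 [366. 180.] [ 0.45  -0.085]
blue 480.5 [270. 192.] [0.664 0.012] [[0.705, 0.049], [0.726, -0.017], [0.618, -0.026], [0.602, 0.04]]
orange 376.5 [254. 220.] [0.666 0.118] [[0.716, 0.137], [0.728, 0.088], [0.616, 0.099], [0.607, 0.146]]
orange 122.0 [440.  35.] [ 0.351 -1.072] [[0.389, -1.123], [0.323, -1.137], [0.316, -1.033], [0.379, -1.019]]
mint 8930.0 [322. 295.] [0.457 0.304]
[[276, 251], [380, 258], [373, 339], [262, 329], [257, 315]] [[0.578072484732161, 0.21638982634269854], [0.36820089228795627, 0.1865987930887022], [0.34692990542820856, 0.37902856812751073], [0.5390058667820754, 0.4047212469988282], [0.5583224186942697, 0.3782469722341827]]
violet 98.5 [324. 173.] [ 0.549 -0.058]
{'intrinsics': array([[285.387,   0.   , 323.053],
       [  0.   , 285.387, 195.995],
       [  0.   ,   0.   ,   1.   ]]), 'position': array([ 0.292, -0.442,  0.373]), 'rotation': array([-0.239,  0.15 , -1.105])}
```

View pics/wc0.png

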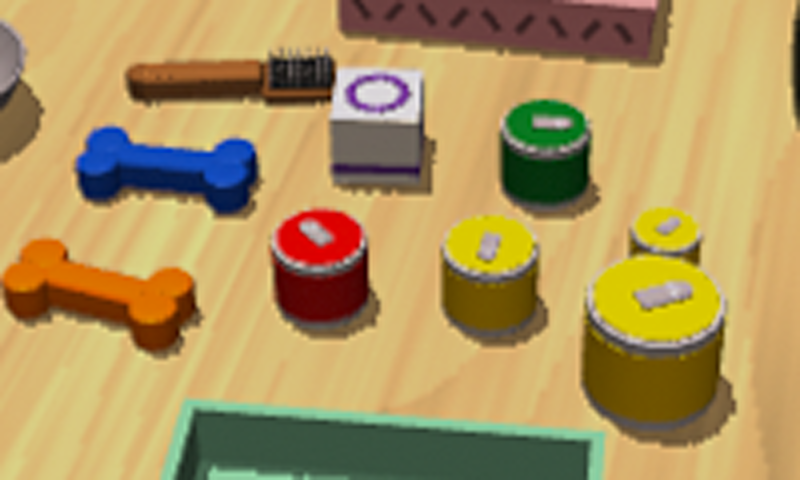

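The crop shows the middle yellow tin at crop (490,270), between the red tin (320,265) and the large yellow (655,335). It is clearly intermediate in size. The small one is at (665,235). I'm moving over the stock for a close look.

The manual's scale: shifts go in shares of 0.5 m and turns go in shares of pi/2 rad. Converting my numbers, 0.18 m / 0.5 = 0.36, -0.17 m / 0.5 = -0.34, 0.457 rad / 1.5708 = 0.2909.

```bash
python3 -m crank '{"jaw": [1,1,1,1,1],"sx": [0.072,0.144,0.216,0.288,0.36],"sy": [-0.068,-0.136,-0.204,-0.272,-0.34],"sz": [-0.012,-0.024,-0.036,-0.048,-0.06],"rx": [0,0,0,0,0],"ry": [0,0,0,0,0],"rz": [0.0637,0.1273,0.191,0.2546,0.2909]}'
python3 -m crank '{"jaw": [1,1,1,1,1],"sx": [0.034,0.068,0.102,0.136,0.17],"sy": [-0.09,-0.18,-0.27,-0.36,-0.45],"sz": [-0.012,-0.024,-0.036,-0.048,-0.06],"rx": [0,0,0,0,0],"ry": [0,0,0,0,0],"rz": [0,0,0,0,0]}'
python3 -m crank '{"jaw": [1,1,1],"sx": [0.03,0.03,0.03],"sy": [-0.09,-0.09,-0.09],"sz": [-0.02,-0.02,-0.02],"rx": [0,0,0],"ry": [0,0,0],"rz": [0,0,0]}'
python3 - <<'E'
from h import *
np.set_printoptions(precision=4,suppress=True)
s=arm.get_state(); print(s["tool_pos"],R.from_rotvec(s["eef_rot"]).as_matrix(),s["joint_pos"])
c=cams.get_calibration("wrist"); print(c["position"],R.from_rotvec(c["rotation"]).as_matrix())
cv2.imwrite("pics/w1.png",cams.snapshot("wrist")[:,:,::-1]); np.save("w1.npy",c,allow_pickle=True)
E
```

```text
time_s: 0.6
tool_pos: [0.3187, -0.2366, 0.2613]
eef_rot: [-3.141, 0.004, 0.0]
ft_force: [1.2, -0.2, -0.4]
opening: 0.998
gripper_force: 0.0
time_s: 1.1
tool_pos: [0.4033, -0.0114, 0.2915]
eef_rot: [3.141, 0.003, 0.0]
ft_force: [1.4, -1.8, -0.3]
opening: 0.998
gripper_force: 0.0
time_s: 1.4
tool_pos: [0.418, 0.0323, 0.301]
eef_rot: [3.141, 0.007, -0.001]
ft_force: [0.6, -0.1, 0.4]
opening: 0.998
gripper_force: 0.0
[0.418  0.0323 0.301 ] [[ 1.      0.0044 -0.0006]
 [ 0.0044 -1.     -0.0001]
 [-0.0006  0.0001 -1.    ]] [-0.2039  0.0283  1.6558 -0.0003  1.458   1.3626]
[0.4848 0.032  0.4434] [[ 0.0046  0.964   0.266 ]
 [-1.      0.0043  0.0015]
 [ 0.0003 -0.266   0.964 ]]
```

View pics/w1.png

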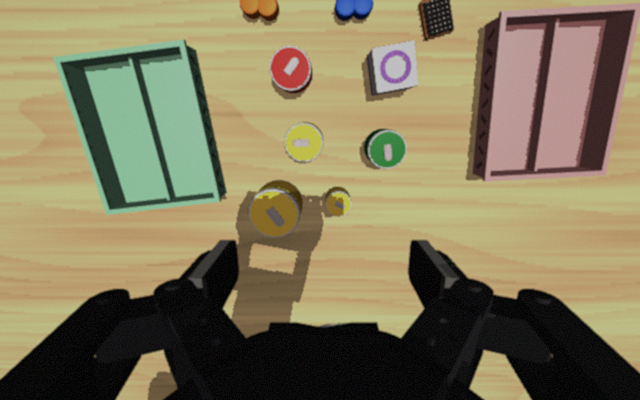

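The wrist view shows, left to right, the mint crate (140,128), the red tin (291,69), the middle yellow (304,142), the carton ring (396,67), green (386,149) and the pink crate (555,95). The bones and brush are at the top edge. I'll move 0.12 m ahead to see everything and then measure.

In the tool's units: 0.13 m / 0.5 = 0.26, 0.1 m / 0.5 = 0.2.

```bash
python3 -m crank '{"jaw": [1,1,1,1],"sx": [0.1,0.2,0.26,0.26],"sy": [0,0,0,0],"sz": [0,0,0,0],"rx": [0,0,0,0],"ry": [0,0,0,0],"rz": [0,0,0,0]}'
python3 - <<'E'
from h import *
c=cams.get_calibration("wrist"); print(c["position"])
cv2.imwrite("pics/w2.png",cams.snapshot("wrist")[:,:,::-1]); np.save("w2.npy",c,allow_pickle=True)
E
```

```text
time_s: 1.85
tool_pos: [0.55, 0.0295, 0.2992]
eef_rot: [-3.141, 0.002, 0.004]
ft_force: [0.2, 0.3, -0.1]
opening: 1.002
gripper_force: 0.0
[0.61712106 0.02887698 0.4414646 ]
```

View pics/w2.png

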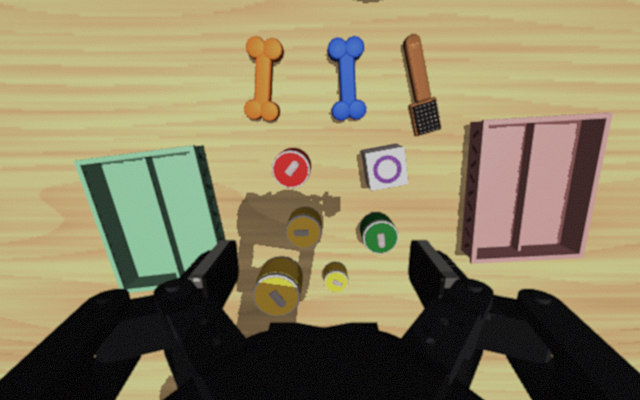

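```bash
cat > m.py <<'E'
from h import *
np.set_printoptions(precision=4,suppress=True)
for w in("w1","w2"):
    im=cv2.imread(f"pics/{w}.png")[:,:,::-1].copy(); c=np.load(w+".npy",allow_pickle=True).item(); print(w)
    for k,z in dict(red=.046,yellow=.046,green=.046,violet=.05,blue=.024,orange=.024).items():
        for b in blobs(im,k,80)[:3]:
            b=cv2.convexHull(b); (u,v),sz,a=cv2.minAreaRect(b); P=plane(c,b[:,0],z).astype(np.float32)
            (x,y),r,t=cv2.minAreaRect(P); g=P.mean(0); 
            if k=='violet': (x,y)=plane(c,cv2.fitEllipse(b)[0],z)[0]
            print(k,(round(u),round(v)),"xy",round(x,4),round(y,4),"size",np.round(r,3),"ang",round(t,1))
def crate(c,q):
    P=plane(c,q,.042); print("crate c",P.mean(0),"sides",np.linalg.norm(np.roll(P,-1,0)-P,axis=1)); 
    d=(P[0]-P[3])+(P[1]-P[2]); e=(P[1]-P[0])+(P[2]-P[3]); print("  long axis yaw",np.arctan2(d[1],d[0]),"short",np.arctan2(e[1],e[0])+np.pi/2)
c1,c2=[np.load(w+".npy",allow_pickle=True).item() for w in("w1","w2")]
crate(c1,[(56,60),(185,42),(225,200),(108,213)])
crate(c1,[(500,18),(637,8),(605,175),(475,180)])
crate(c2,[(482,122),(610,114),(583,259),(469,263)])
im=cv2.imread("pics/w2.png")[:,:,::-1].copy(); h=cv2.cvtColor(im,cv2.COLOR_RGB2HSV)
m=(((h[...,0]<14)&(h[...,1]>110)&(h[...,2]<200))*255).astype(np.uint8); m[:, :395]=0; m[:,450:]=0; m[140:]=0
b=max(cv2.findContours(m,0,1)[0],key=cv2.contourArea); P=plane(c2,b[:,0],.016).astype(np.float32); print("handle",cv2.minAreaRect(P),cv2.boxPoints(cv2.minAreaRect(P)))
# brush ends by eye: tip (412,35), head far edge mid (427,134)
print("brush tip/head",plane(c2,[(412,35),(418,98),(428,134)],.016))
print("carton top corners c2",plane(c2,[(361,151),(403,145),(408,184),(369,190)],.05))
E
python3 m.py
python3 - <<'E'
import cv2
a=cv2.imread("pics/w2.png")[20:200,340:460]; cv2.imwrite("pics/c2.png",cv2.resize(a,(400,600),interpolation=cv2.INTER_CUBIC))
E
```

```text
w1
red (290, 68) xy 0.5453 0.0754 size [0.045 0.045] ang 89.4
yellow (303, 142) xy 0.4509 0.0593 size [0.045 0.044] ang 0.0
yellow (341, 201) xy 0.3669 0.0045 size [0.031 0.018] ang 34.1
yellow (266, 197) xy 0.3731 0.1135 size [0.012 0.041] ang 21.9
violet (396, 66) xy 0.5474 -0.0595 size [0.038 0.037] ang 3.4
blue (354, 8) xy 0.6208 -0.0067 size [0.018 0.045] ang 0.3
w2
red (290, 170) xy 0.5454 0.0754 size [0.045 0.044] ang 89.9
yellow (336, 282) xy 0.3669 0.0096 size [0.03  0.028] ang 89.9
yellow (278, 283) xy 0.3657 0.1007 size [0.052 0.017] ang 87.7
green (380, 238) xy 0.4422 -0.057 size [0.043 0.043] ang 44.9
green (372, 220) xy 0.4699 -0.0426 size [0.019 0.044] ang 27.8
violet (387, 169) xy 0.5473 -0.0595 size [0.037 0.036] ang 89.9
blue (346, 78) xy 0.666 -0.0037 size [0.104 0.046] ang 4.3
crate c [0.461  0.2773] sides [0.1703 0.2113 0.1765 0.2096]
  long axis yaw 0.1404979369177192 short 0.12316553185734502
crate c [ 0.5068 -0.2754] sides [0.1678 0.2103 0.1851 0.206 ]
  long axis yaw 0.0373630270572042 short 0.05628475091495644
crate c [ 0.5081 -0.2786] sides [0.1709 0.2163 0.1756 0.2125]
  long axis yaw 0.06378989444524245 short 0.04894687756658911
handle ((0.6586756706237793, -0.10686112195253372), (0.1312827169895172, 0.03587638959288597), 9.556897163391113) [[ 0.591  -0.1001]
 [ 0.5969 -0.1354]
 [ 0.7264 -0.1137]
 [ 0.7204 -0.0783]]
brush tip/head [[ 0.7222 -0.0901]
 [ 0.6423 -0.1052]
 [ 0.5926 -0.1242]]
carton top corners c2 [[ 0.5719 -0.0228]
 [ 0.5799 -0.0795]
 [ 0.5257 -0.0905]
 [ 0.517  -0.036 ]]
```

View pics/c2.png

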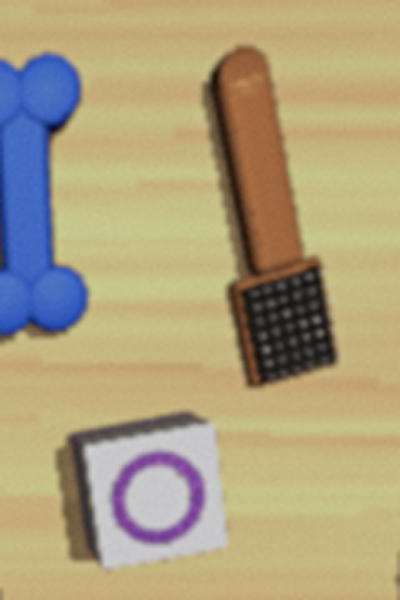

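The crop shows the carton's top corners at about (366,153), (405,146), (408,184) and (371,190), so its yaw is about 0.15. The brush handle points away from the base with its head toward it, at about 0.25 rad. I'll start with the red tin at (0.545,0.075).

In the tool's units: 0.22 m / 0.5 = 0.44, -0.046 m / 0.5 = -0.092.

```bash
python3 -m crank '{"jaw": [1,1,1,1,1],"sx": [-0.01,-0.01,-0.01,-0.01,-0.01],"sy": [-0.092,-0.092,-0.092,-0.092,-0.092],"sz": [0.04,0.14,0.24,0.34,0.44],"rx": [0,0,0,0,0],"ry": [0,0,0,0,0],"rz": [0,0,0,0,0]}'
python3 -m crank '{"jaw": [1],"sx": [0],"sy": [0],"sz": [0],"rx": [0],"ry": [0],"rz": [0]}'
python3 - <<'E'
from h import *
s=arm.get_state(); c=cams.get_calibration("wrist"); im=cams.snapshot("wrist"); cv2.imwrite("pics/w3.png",im[:,:,::-1])
for b in blobs(im,'red',80)[:2]:
    P=plane(c,cv2.convexHull(b)[:,0],.046).astype(np.float32); print(cv2.minEnclosingCircle(P),cv2.minAreaRect(P),cv2.boundingRect(b))
print(s["tool_pos"])
E
```

```text
time_s: 2.4
tool_pos: [0.5419, 0.0766, 0.0804]
eef_rot: [3.141, 0.0, 0.001]
ft_force: [0.8, -0.0, -0.8]
opening: 1.003
gripper_force: 0.0
time_s: 2.5
tool_pos: [0.5388, 0.0768, 0.0766]
eef_rot: [-3.141, -0.0, 0.018]
ft_force: [-0.3, -0.3, 0.4]
opening: 1.0
gripper_force: 0.0
((0.5456457734107971, 0.07501164078712463), 0.024093830958008766) ((0.5453961491584778, 0.07503564655780792), (0.04743026942014694, 0.04754149541258812), 0.020952314138412476) (288, 178, 75, 71)
((0.5633837580680847, 0.07569718360900879), 0.02127753011882305) ((0.570946991443634, 0.07592944800853729), (0.01513343770056963, 0.04235505685210228), 1.7589808702468872) (290, 163, 69, 26)
[0.53879444 0.07683686 0.07664988]
```

In the tool's units: 0.05 m / 0.5 = 0.1, 0.002 m / 0.5 = 0.004.

```bash
python3 -m crank '{"jaw": [1,1,1,1],"sx": [0.006,0.006,0.006,0.006],"sy": [0.004,0.004,0.004,0.004],"sz": [0,0.06,0.1,0.1],"rx": [0,0,0,0],"ry": [0,0,0,0],"rz": [0,0,0,0]}'
```

```text
time_s: 2.95
tool_pos: [0.5463, 0.0754, 0.0323]
eef_rot: [3.142, 0.002, 0.001]
ft_force: [0.9, 0.6, 0.8]
opening: 1.001
gripper_force: 0.0
```

In the tool's units: 0.02 m / 0.5 = 0.04.

```bash
python3 -m crank '{"jaw": [1,0,0,0,0],"sx": [0,0,0,0,0],"sy": [0,0,0,0,0],"sz": [0.04,0.04,0.04,0.04,0.04],"rx": [0,0,0,0,0],"ry": [0,0,0,0,0],"rz": [0,0,0,0,0]}'
python3 -m crank '{"jaw": [0,0,0,0,0],"sx": [0,0,0,0,0],"sy": [0,0,0,0,0],"sz": [0,0,-0.08,-0.16,-0.2],"rx": [0,0,0,0,0],"ry": [0,0,0,0,0],"rz": [0,0,0,0,0]}'
```

```text
time_s: 3.45
tool_pos: [0.5475, 0.0757, 0.014]
eef_rot: [3.141, 0.003, 0.006]
ft_force: [-0.5, -0.8, 5.9]
opening: 0.611
gripper_force: 62.6
time_s: 3.95
tool_pos: [0.5476, 0.0757, 0.1165]
eef_rot: [3.141, 0.003, 0.01]
ft_force: [0.1, 0.3, -1.2]
opening: 0.614
gripper_force: 63.4
```

In the tool's units: -0.157 m / 0.5 = -0.314, -0.128 m / 0.5 = -0.256, -0.75 rad / 1.5708 = -0.4775.

```bash
python3 -m crank '{"jaw": [0,0,0,0,0],"sx": [-0.04,-0.1,-0.16,-0.2,-0.256],"sy": [-0.06,-0.12,-0.18,-0.24,-0.314],"sz": [-0.06,-0.1,-0.14,-0.16,-0.16],"rx": [0,0,0,0,0],"ry": [0,0,0,0,0],"rz": [-0.0955,-0.191,-0.2865,-0.382,-0.4775]}'
python3 -m crank '{"jaw": [0,0,0,0,0],"sx": [0,0,0,0,0],"sy": [0,0,0,0,0],"sz": [0,0,0,0,0],"rx": [0,0,0,0,0],"ry": [0,0,0,0,0],"rz": [-0.0955,-0.191,-0.2865,-0.382,-0.4775]}'
python3 -m crank '{"jaw": [0,0,0,0],"sx": [0,0,0,0],"sy": [0,0,0,0],"sz": [0,0,0,0],"rx": [0,0,0,0],"ry": [0,0,0,0],"rz": [-0.0955,-0.1273,-0.1273,-0.1273]}'
python3 - <<'E'
from h import *
c=cams.get_calibration("wrist");cv2.imwrite("pics/w4.png",cams.snapshot("wrist")[:,:,::-1]); np.save("w4.npy",c,allow_pickle=True); print(c["position"],arm.get_state()["joint_pos"])
E
```

```text
time_s: 4.45
tool_pos: [0.4179, 0.2335, 0.1947]
eef_rot: [2.919, 1.16, 0.009]
ft_force: [0.2, 0.3, -1.9]
opening: 0.616
gripper_force: 63.2
time_s: 4.95
tool_pos: [0.4178, 0.2326, 0.1931]
eef_rot: [2.289, 2.15, 0.003]
ft_force: [0.3, -0.4, -0.2]
opening: 0.614
gripper_force: 63.3
time_s: 5.35
tool_pos: [0.4178, 0.2326, 0.1924]
eef_rot: [2.073, 2.36, 0.002]
ft_force: [-0.8, 0.2, -1.4]
opening: 0.617
gripper_force: 63.3
[0.40875894 0.29839455 0.33486221] [ 2.62320631e-01  2.45746955e-01  1.69339489e+00 -7.66449178e-06
  1.20137179e+00  1.32774657e-01]
```

View pics/w4.png

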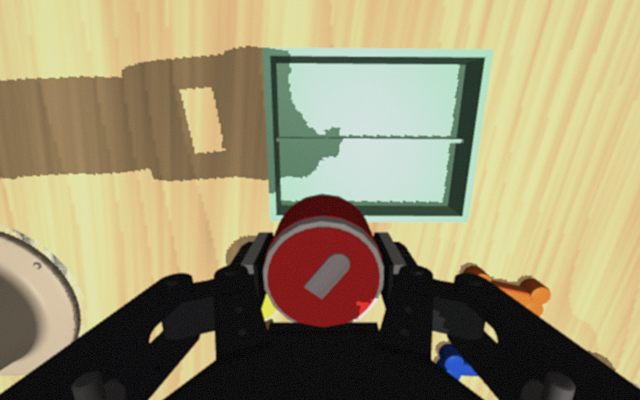

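The wrist view shows the mint crate's rim corners at about (263,51), (494,50), (470,220) and (273,219). Its divider runs from (277,138) to (462,141).

```bash
python3 - <<'E'
from h import *
np.set_printoptions(precision=4,suppress=True)
c=np.load("w4.npy",allow_pickle=True).item()
P=plane(c,[(263,51),(494,50),(470,220),(273,219)],.042); print(P,P.mean(0),np.linalg.norm(np.roll(P,-1,0)-P,axis=1))
D=plane(c,[(277,138),(462,141)],.022); d=D[1]-D[0]; print(D,D.mean(0),np.linalg.norm(d),np.arctan2(d[1],d[0]))
for i,j in((0,1),(3,2)): v=P[j]-P[i]; print(np.arctan2(v[1],v[0]))
E
```

```text
[[0.3456 0.3507]
 [0.5593 0.3795]
 [0.5817 0.2125]
 [0.3687 0.186 ]] [0.4638 0.2822] [0.2157 0.1685 0.2146 0.1664]
[[0.3625 0.2711]
 [0.5609 0.2938]] [0.4617 0.2824] 0.1996814118239007 0.11364400010331162
0.13372311436456824
0.12398009875350412
```

In the tool's units: 0.16 m / 0.5 = 0.32, 0.003 m / 0.5 = 0.006.

```bash
python3 -m crank '{"jaw": [0,0,0,0,0],"sx": [0.006,0.006,0.006,0.006,0.006],"sy": [0.006,0.006,0.006,0.006,0.006],"sz": [0.04,0.12,0.2,0.28,0.32],"rx": [0,0,0,0,0],"ry": [0,0,0,0,0],"rz": [0,0,0,0,0]}'
python3 -m crank '{"jaw": [0,0,0,0],"sx": [0,0,0,0],"sy": [0,0,0,0],"sz": [0.01,0.02,0.026,0.028],"rx": [0,0,0,0],"ry": [0,0,0,0],"rz": [0,0,0,0]}'
```

```text
time_s: 5.9
tool_pos: [0.419, 0.2356, 0.0289]
eef_rot: [-2.071, -2.359, 0.005]
ft_force: [0.6, 0.6, -0.2]
opening: 0.616
gripper_force: 63.3
time_s: 6.3
tool_pos: [0.4208, 0.2361, 0.0182]
eef_rot: [2.071, 2.361, 0.002]
ft_force: [0.8, 1.3, -1.1]
opening: 0.619
gripper_force: 63.3
```

In the tool's units: 0.002 m / 0.5 = 0.004, 0.001 m / 0.5 = 0.002.

```bash
python3 -m crank '{"jaw": [0,0,0],"sx": [0,0,0],"sy": [0,0,0],"sz": [0.002,0.004,0.004],"rx": [0,0,0],"ry": [0,0,0],"rz": [0,0,0]}'
python3 -m crank '{"jaw": [0.74,0.74,0.74],"sx": [0,0,0],"sy": [0,0,0],"sz": [0,0,0],"rx": [0,0,0],"ry": [0,0,0],"rz": [0,0,0]}'
```

```text
time_s: 6.6
tool_pos: [0.4209, 0.2361, 0.0179]
eef_rot: [2.071, 2.361, 0.002]
ft_force: [-6.9, -3.7, 24.3]
opening: 0.613
gripper_force: 66.1
time_s: 6.9
tool_pos: [0.4205, 0.236, 0.0157]
eef_rot: [2.071, 2.362, 0.001]
ft_force: [0.6, -1.2, 0.3]
opening: 0.734
gripper_force: 0.0
```

In the tool's units: -0.15 m / 0.5 = -0.3, -0.13 m / 0.5 = -0.26.

```bash
python3 -m crank '{"jaw": [0.74,0.74,1,1,1],"sx": [0,0,0,-0.08,-0.16],"sy": [0,0,0,0.024,0.048],"sz": [-0.06,-0.16,-0.26,-0.3,-0.3],"rx": [0,0,0,0,0],"ry": [0,0,0,0,0],"rz": [0,0,0,0,0]}'
python3 -m crank '{"jaw": [1,1,1,1,1],"sx": [-0.08,-0.16,-0.24,-0.32,-0.4],"sy": [0.022,0.044,0.066,0.088,0.11],"sz": [0,0,0,0,0],"rx": [0,0,0,0,0],"ry": [0,0,0,0,0],"rz": [0.0955,0.191,0.2865,0.382,0.4775]}'
python3 -m crank '{"jaw": [1,1,1,1,1],"sx": [0,0,0,0,0],"sy": [0,0,0,0,0],"sz": [0,0,0,0,0],"rx": [0,0,0,0,0],"ry": [0,0,0,0,0],"rz": [0.0955,0.191,0.2865,0.382,0.4775]}'
python3 -m crank '{"jaw": [1,1],"sx": [0,0],"sy": [0,0],"sz": [0,0],"rx": [0,0],"ry": [0,0],"rz": [0.0318,0.0318]}'
cat > v.py <<'E'
from h import *
import sys
c=cams.get_calibration("wrist"); s=arm.get_state(); im=cams.snapshot("wrist"); n=sys.argv[1]
cv2.imwrite(f"pics/{n}.png",im[:,:,::-1]); np.save(n+".npy",c,allow_pickle=True)
M=R.from_rotvec(s["eef_rot"]).as_matrix(); print("tcp",s["tool_pos"].round(4),"yaw",round(np.arctan2(M[1,0],M[0,0]),3),"j",s["joint_pos"].round(2))
for k,z in dict(red=.046,yellow=.046,green=.046,violet=.05,blue=.024).items():
    for b in blobs(im,k,100)[:2]:
        P=plane(c,cv2.convexHull(b)[:,0],z).astype(np.float32); (x,y),r,t=cv2.minAreaRect(P)
        print(k,cv2.boundingRect(b),"xy",round(x,4),round(y,4),np.round(r,3),round(t,1))
E
python3 v.py w5
```

```text
time_s: 7.4
tool_pos: [0.4561, 0.1595, 0.1689]
eef_rot: [2.065, 2.361, 0.008]
ft_force: [0.6, 0.6, -1.6]
opening: 1.005
gripper_force: 0.0
time_s: 7.9
tool_pos: [0.5356, -0.033, 0.1655]
eef_rot: [-2.797, -1.43, -0.0]
ft_force: [0.4, 0.8, -0.0]
opening: 1.001
gripper_force: 0.0
time_s: 8.4
tool_pos: [0.5352, -0.0313, 0.1653]
eef_rot: [-3.126, -0.307, 0.0]
ft_force: [0.1, -0.3, 0.2]
opening: 0.996
gripper_force: 0.0
time_s: 8.6
tool_pos: [0.5352, -0.0313, 0.1654]
eef_rot: [-3.133, -0.238, 0.0]
ft_force: [-0.0, -0.4, -0.1]
opening: 1.002
gripper_force: 0.0
tcp [ 0.5352 -0.0313  0.1654] yaw 0.152 j [-0.28  0.4   1.56  0.    1.19  1.14]
red (18, 241, 50, 43) xy 0.4175 0.2387 [0.048 0.047] 42.3
red (39, 224, 43, 35) xy 0.4527 0.2128 [0.04  0.034] 57.2
yellow (144, 350, 21, 16) xy 0.3188 0.1256 [0.019 0.022] 55.3
green (312, 260, 44, 40) xy 0.4424 -0.057 [0.046 0.045] 8.7
green (311, 241, 44, 23) xy 0.4739 -0.0503 [0.023 0.044] 11.6
violet (334, 163, 42, 41) xy 0.5473 -0.0595 [0.038 0.038] 9.3
blue (287, 0, 57, 104) xy 0.6559 -0.0047 [0.086 0.047] 5.3
```

View pics/w5.png

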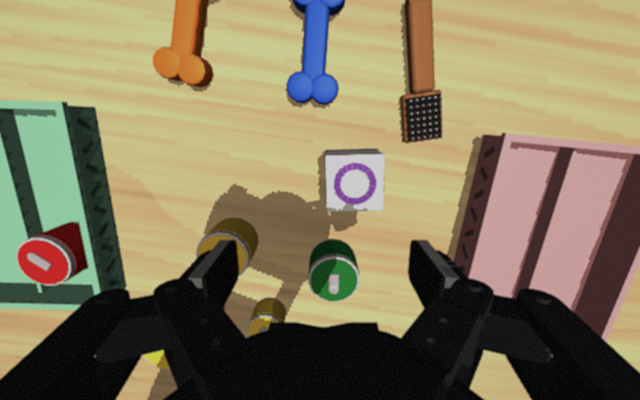

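The wrist view shows the red tin upright in the mint crate at (48,262), the carton ring at (355,183) square to the tool, and the green tin at (334,270), clear of the grasp.

In the tool's units: 0.14 m / 0.5 = 0.28, 0.12 m / 0.5 = 0.24.

```bash
python3 -m crank '{"jaw": [1,1,1,1,1],"sx": [0.016,0.016,0.016,0.016,0.016],"sy": [0.06,0.06,0.06,0.06,0.06],"sz": [0,0.08,0.16,0.24,0.28],"rx": [0,0,0,0,0],"ry": [0,0,0,0,0],"rz": [0,0,0,0,0]}'
python3 -m crank '{"jaw": [1,1,0,0,0],"sx": [0,0,0,0,0],"sy": [0,0,0,0,0],"sz": [0.02,0.02,0.02,0.02,0.02],"rx": [0,0,0,0,0],"ry": [0,0,0,0,0],"rz": [0,0,0,0,0]}'
python3 -m crank '{"jaw": [0,0,0,0,0],"sx": [0,0,0,0,0],"sy": [0,0,0,0,0],"sz": [0,0,-0.08,-0.16,-0.24],"rx": [0,0,0,0,0],"ry": [0,0,0,0,0],"rz": [0,0,0,0,0]}'
```

```text
time_s: 9.15
tool_pos: [0.5461, -0.0593, 0.0223]
eef_rot: [-3.131, -0.241, 0.006]
ft_force: [-0.2, 0.4, 0.2]
opening: 0.998
gripper_force: 0.0
time_s: 9.65
tool_pos: [0.5487, -0.06, 0.017]
eef_rot: [3.131, 0.239, 0.005]
ft_force: [0.7, 0.5, 4.4]
opening: 0.62
gripper_force: 63.3
time_s: 10.15
tool_pos: [0.5475, -0.0597, 0.1375]
eef_rot: [3.132, 0.238, 0.001]
ft_force: [-0.2, 0.0, -0.9]
opening: 0.627
gripper_force: 63.2
```

In the tool's units: -0.22 m / 0.5 = -0.44, -0.01 m / 0.5 = -0.02, -0.75 rad / 1.5708 = -0.4775.

```bash
python3 -m crank '{"jaw": [0,0,0,0,0],"sx": [0.004,0.008,0.012,0.016,0.02],"sy": [-0.088,-0.176,-0.264,-0.352,-0.44],"sz": [-0.01,-0.02,-0.02,-0.02,-0.02],"rx": [0,0,0,0,0],"ry": [0,0,0,0,0],"rz": [-0.0955,-0.191,-0.2865,-0.382,-0.4775]}'
python3 -m crank '{"jaw": [0,0,0,0,0],"sx": [0.04,0.08,0.128,0.128,0.128],"sy": [-0.04,-0.08,-0.126,-0.126,-0.126],"sz": [0,0,0,0,0],"rx": [0,0,0,0,0],"ry": [0,0,0,0,0],"rz": [-0.0955,-0.191,-0.2865,-0.382,-0.4775]}'
python3 -m crank '{"jaw": [0,0,0],"sx": [0,0,0],"sy": [0,0,0],"sz": [0,0,0],"rx": [0,0,0],"ry": [0,0,0],"rz": [-0.0306,-0.0306,-0.0306]}'
python3 v.py w6 
```

```text
time_s: 10.65
tool_pos: [0.5239, 0.1609, 0.1462]
eef_rot: [2.823, 1.378, 0.002]
ft_force: [0.1, -0.3, -0.3]
opening: 0.619
gripper_force: 63.0
time_s: 11.15
tool_pos: [0.5142, 0.2495, 0.1459]
eef_rot: [2.12, 2.318, 0.001]
ft_force: [-0.9, -0.0, -0.8]
opening: 0.622
gripper_force: 63.0
time_s: 11.45
tool_pos: [0.5146, 0.2485, 0.1458]
eef_rot: [2.075, 2.358, 0.001]
ft_force: [-0.4, 0.2, -0.7]
opening: 0.622
gripper_force: 63.1
tcp [0.5146 0.2485 0.1458] yaw 1.698 j [ 0.24  0.49  1.47 -0.    1.18  0.12]
red (187, 173, 55, 52) xy 0.419 0.2332 [0.048 0.047] 7.3
red (212, 163, 36, 27) xy 0.435 0.2605 [0.015 0.034] 62.3
yellow (99, 300, 31, 23) xy 0.3214 0.1073 [0.043 0.009] 43.0
yellow (155, 373, 20, 20) xy 0.3743 0.0183 [0.03  0.013] 58.3
violet (279, 239, 89, 80) xy 0.5244 0.1679 [0.083 0.084] 7.3
violet (272, 194, 91, 6) xy 0.5088 0.2486 [0.078 0.003] 8.6
```

View pics/w6.png

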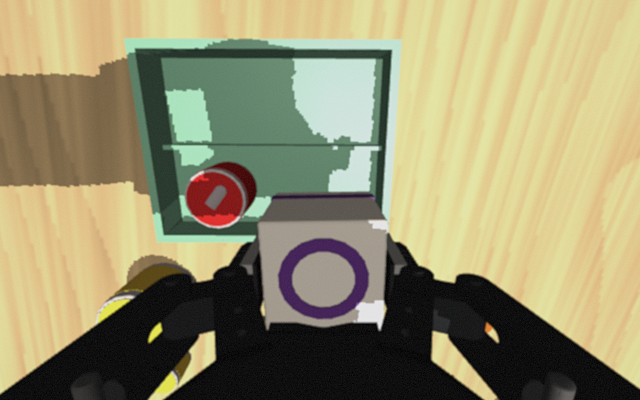

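The wrist view shows the red tin at (217,197) upright in its bay and the carton held above the free half of the same bay. I'll lower it.

In the tool's units: 0.119 m / 0.5 = 0.238, 0.115 m / 0.5 = 0.23.

```bash
python3 -m crank '{"jaw": [0,0,0,0,0],"sx": [0,0,0,0,0],"sy": [0,0,0,0,0],"sz": [0.06,0.14,0.2,0.23,0.238],"rx": [0,0,0,0,0],"ry": [0,0,0,0,0],"rz": [0,0,0,0,0]}'
python3 -m crank '{"jaw": [0,0,0,0],"sx": [0,0,0,0],"sy": [0,0,0,0],"sz": [0.004,0.008,0.012,0.012],"rx": [0,0,0,0],"ry": [0,0,0,0],"rz": [0,0,0,0]}'
```

```text
time_s: 12.0
tool_pos: [0.5137, 0.2482, 0.0248]
eef_rot: [-2.074, -2.358, 0.004]
ft_force: [-0.0, -0.1, -0.5]
opening: 0.626
gripper_force: 63.2
time_s: 12.4
tool_pos: [0.515, 0.2486, 0.0211]
eef_rot: [2.073, 2.359, 0.002]
ft_force: [0.5, 0.5, 0.8]
opening: 0.621
gripper_force: 63.4
```

In the tool's units: 0.0015 m / 0.5 = 0.003, 0.001 m / 0.5 = 0.002.

```bash
python3 -m crank '{"jaw": [0,0,0],"sx": [0,0,0],"sy": [0,0,0],"sz": [0.002,0.003,0.003],"rx": [0,0,0],"ry": [0,0,0],"rz": [0,0,0]}'
python3 -m crank '{"jaw": [0.73,0.73,0.73],"sx": [0,0,0],"sy": [0,0,0],"sz": [0,0,0],"rx": [0,0,0],"ry": [0,0,0],"rz": [0,0,0]}'
```

```text
time_s: 12.7
tool_pos: [0.515, 0.2486, 0.021]
eef_rot: [2.073, 2.359, 0.002]
ft_force: [-4.7, -2.9, 16.1]
opening: 0.622
gripper_force: 65.2
time_s: 13.0
tool_pos: [0.5145, 0.2485, 0.0189]
eef_rot: [-2.074, -2.36, 0.0]
ft_force: [-0.1, 0.7, -0.4]
opening: 0.731
gripper_force: 0.0
```

In the tool's units: -0.14 m / 0.5 = -0.28, -0.13 m / 0.5 = -0.26.

```bash
python3 -m crank '{"jaw": [0.73,0.73,1,1,1],"sx": [0,0,0,-0.08,-0.16],"sy": [0,0,0,0.036,0.072],"sz": [-0.06,-0.16,-0.26,-0.28,-0.28],"rx": [0,0,0,0,0],"ry": [0,0,0,0,0],"rz": [0,0,0,0,0]}'
python3 -m crank '{"jaw": [1,1,1,1,1],"sx": [-0.08,-0.16,-0.24,-0.32,-0.36],"sy": [0.036,0.072,0.108,0.14,0.16],"sz": [0,0,0,0,0],"rx": [0,0,0,0,0],"ry": [0,0,0,0,0],"rz": [0.0955,0.191,0.2865,0.382,0.4775]}'
python3 -m crank '{"jaw": [1,1,1,1,1],"sx": [0,0,0,0,0],"sy": [0,0,0,0,0],"sz": [0,0,0,0,0],"rx": [0,0,0,0,0],"ry": [0,0,0,0,0],"rz": [0.0955,0.191,0.2865,0.382,0.4775]}'
python3 -m crank '{"jaw": [1,1,1],"sx": [0,0,0],"sy": [0,0,0],"sz": [0,0,0],"rx": [0,0,0],"ry": [0,0,0],"rz": [0.0764,0.0764,0.0764]}'
python3 v.py w7
```

```text
time_s: 13.5
tool_pos: [0.5618, 0.1737, 0.1618]
eef_rot: [2.068, 2.36, 0.006]
ft_force: [-0.0, -0.3, 0.0]
opening: 1.002
gripper_force: 0.0
time_s: 14.0
tool_pos: [0.664, 0.0022, 0.1584]
eef_rot: [2.8, 1.424, -0.001]
ft_force: [0.1, 0.5, -1.1]
opening: 1.001
gripper_force: 0.0
time_s: 14.5
tool_pos: [0.663, 0.0056, 0.1586]
eef_rot: [-3.127, -0.304, 0.001]
ft_force: [0.4, 0.5, 0.0]
opening: 1.001
gripper_force: 0.0
time_s: 14.8
tool_pos: [0.663, 0.0056, 0.1588]
eef_rot: [-3.139, -0.13, 0.0]
ft_force: [-0.6, -1.1, -0.7]
opening: 0.997
gripper_force: 0.0
tcp [0.663  0.0056 0.1588] yaw 0.083 j [-0.17  0.68  1.13 -0.    1.34  1.32]
violet (54, 300, 29, 25) xy 0.5188 0.2593 [0.017 0.038] 44.8
blue (309, 130, 49, 102) xy 0.6676 -0.0042 [0.103 0.046] 4.8
```

View pics/w7.png

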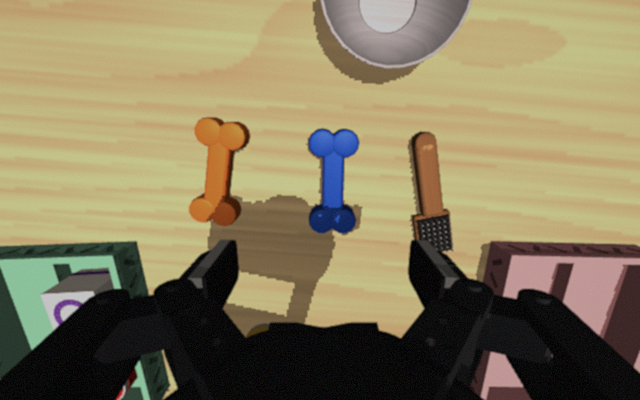

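The wrist view shows the blue bone at (333,180) aligned with the tool, with the orange bone (218,170) and brush (432,190) clear of the fingers.

The manual's scale: shifts go in shares of 0.5 m and turns go in shares of pi/2 rad. Converting my numbers, 0.143 m / 0.5 = 0.286, 0.01 m / 0.5 = 0.02.

```bash
python3 -m crank '{"jaw": [1,1,1,1,1],"sx": [0.006,0.006,0.006,0.006,0.006],"sy": [0.02,0.02,0.02,0.02,0.02],"sz": [0.04,0.12,0.2,0.26,0.286],"rx": [0,0,0,0,0],"ry": [0,0,0,0,0],"rz": [0,0,0,0,0]}'
python3 -m crank '{"jaw": [1,1,0,0,0],"sx": [0,0,0,0,0],"sy": [0,0,0,0,0],"sz": [0.014,0.014,0.014,0.014,0.014],"rx": [0,0,0,0,0],"ry": [0,0,0,0,0],"rz": [0,0,0,0,0]}'
python3 -m crank '{"jaw": [0,0,0],"sx": [0,0,0],"sy": [0,0,0],"sz": [0,0,0],"rx": [0,0,0],"ry": [0,0,0],"rz": [0,0,0]}'
python3 - <<'E'
from h import *
c=np.load("w7.npy",allow_pickle=True).item(); P=plane(c,[(425,131),(431,215),(435,251)],.018); print(P,[np.arctan2(*(P[0]-P[i])[::-1]) for i in(1,2)])
E
```

```text
time_s: 15.35
tool_pos: [0.6654, -0.0039, 0.0128]
eef_rot: [-3.138, -0.128, 0.007]
ft_force: [-0.4, -0.1, 0.6]
opening: 0.998
gripper_force: 0.0
time_s: 15.85
tool_pos: [0.6673, -0.0042, 0.01]
eef_rot: [3.139, 0.126, 0.003]
ft_force: [-0.2, -0.2, 0.1]
opening: 0.517
gripper_force: 0.0
time_s: 16.15
tool_pos: [0.6672, -0.0042, 0.0097]
eef_rot: [3.139, 0.125, 0.002]
ft_force: [-0.9, 0.3, 5.1]
opening: 0.239
gripper_force: 60.6
[[ 0.72503765 -0.08887017]
 [ 0.64057488 -0.1104207 ]
 [ 0.60007713 -0.12233409]] [np.float64(0.24981825736748503), np.float64(0.26165640456175115)]
```

In the tool's units: -0.14 m / 0.5 = -0.28, -0.08 m / 0.5 = -0.16.

```bash
python3 -m crank '{"jaw": [0,0,0,0,0],"sx": [0,0,0,-0.04,-0.08],"sy": [0,0,0,-0.076,-0.152],"sz": [-0.06,-0.16,-0.24,-0.28,-0.28],"rx": [0,0,0,0,0],"ry": [0,0,0,0,0],"rz": [0,0,0,0,0]}'
python3 -m crank '{"jaw": [0,0,0,0,0],"sx": [-0.044,-0.088,-0.132,-0.18,-0.224],"sy": [-0.086,-0.172,-0.258,-0.34,-0.424],"sz": [0,0,0,0,0],"rx": [0,0,0,0,0],"ry": [0,0,0,0,0],"rz": [0,0,0,0,0]}'
python3 -m crank '{"jaw": [0,0,0,0],"sx": [-0.04,-0.06,-0.06,-0.06],"sy": [-0.08,-0.108,-0.108,-0.108],"sz": [0,0,0,0],"rx": [0,0,0,0],"ry": [0,0,0,0],"rz": [-0.0286,-0.0286,-0.0286,-0.0286]}'
python3 v.py w8
```

```text
time_s: 16.65
tool_pos: [0.6216, 0.0686, 0.1521]
eef_rot: [3.139, 0.122, 0.009]
ft_force: [1.0, 0.1, -1.0]
opening: 0.242
gripper_force: 60.0
time_s: 17.15
tool_pos: [0.4908, 0.2721, 0.1488]
eef_rot: [3.139, 0.125, -0.001]
ft_force: [0.5, 1.0, -1.1]
opening: 0.238
gripper_force: 60.0
time_s: 17.55
tool_pos: [0.4586, 0.3216, 0.1488]
eef_rot: [3.135, 0.195, 0.0]
ft_force: [-0.4, 0.4, -1.2]
opening: 0.236
gripper_force: 59.9
tcp [0.4586 0.3216 0.1488] yaw 0.124 j [ 0.4   0.46  1.5  -0.    1.17  1.85]
red (386, 223, 52, 48) xy 0.419 0.2327 [0.047 0.048] 16.3
red (380, 207, 45, 38) xy 0.4426 0.2527 [0.025 0.046] 39.7
yellow (577, 213, 53, 47) xy 0.4514 0.0584 [0.047 0.047] 19.7
yellow (513, 304, 60, 42) xy 0.3576 0.0772 [0.069 0.033] 66.3
violet (398, 119, 47, 48) xy 0.5146 0.2456 [0.039 0.038] 11.1
blue (272, 146, 104, 181) xy 0.4014 0.3134 [0.198 0.098] 7.1
```

View pics/w8.png

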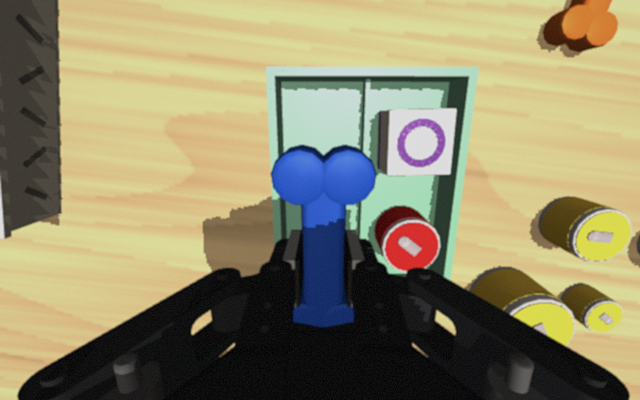

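The wrist view shows the carton (420,142) and red tin (408,240) both upright in the right bay. The bone is held over the left bay, parallel to the divider.

In the tool's units: 0.127 m / 0.5 = 0.254, 0.12 m / 0.5 = 0.24.

```bash
python3 -m crank '{"jaw": [0,0,0,0,0],"sx": [0,0,0,0,0],"sy": [0,0,0,0,0],"sz": [0.06,0.14,0.2,0.24,0.254],"rx": [0,0,0,0,0],"ry": [0,0,0,0,0],"rz": [0,0,0,0,0]}'
python3 -m crank '{"jaw": [0,0,0,0],"sx": [0,0,0,0],"sy": [0,0,0,0],"sz": [0.006,0.012,0.016,0.016],"rx": [0,0,0,0],"ry": [0,0,0,0],"rz": [0,0,0,0]}'
```

```text
time_s: 18.1
tool_pos: [0.4581, 0.3206, 0.0199]
eef_rot: [3.134, 0.192, -0.005]
ft_force: [-0.3, 0.1, -0.9]
opening: 0.239
gripper_force: 59.9
time_s: 18.5
tool_pos: [0.4584, 0.3223, 0.0144]
eef_rot: [-3.135, -0.196, -0.001]
ft_force: [0.3, -0.3, -0.5]
opening: 0.237
gripper_force: 59.9
```

In the tool's units: 0.0015 m / 0.5 = 0.003, 0.001 m / 0.5 = 0.002.

```bash
python3 -m crank '{"jaw": [0,0,0],"sx": [0,0,0],"sy": [0,0,0],"sz": [0.002,0.003,0.003],"rx": [0,0,0],"ry": [0,0,0],"rz": [0,0,0]}'
python3 -m crank '{"jaw": [0.4,0.4,0.4],"sx": [0,0,0],"sy": [0,0,0],"sz": [0,0,0],"rx": [0,0,0],"ry": [0,0,0],"rz": [0,0,0]}'
```

```text
time_s: 18.8
tool_pos: [0.4585, 0.3224, 0.0136]
eef_rot: [-3.135, -0.196, -0.002]
ft_force: [-1.9, -1.7, 8.0]
opening: 0.24
gripper_force: 61.0
time_s: 19.1
tool_pos: [0.4582, 0.3223, 0.0125]
eef_rot: [-3.135, -0.196, -0.0]
ft_force: [0.1, 0.4, 0.3]
opening: 0.398
gripper_force: 0.0
```

In the tool's units: -0.15 m / 0.5 = -0.3, -0.13 m / 0.5 = -0.26.

```bash
python3 -m crank '{"jaw": [0.4,0.4,0.4,0.7,1],"sx": [0,0,0,0.02,0.05],"sy": [0,0,0,0.06,0.14],"sz": [-0.06,-0.16,-0.26,-0.3,-0.3],"rx": [0,0,0,0,0],"ry": [0,0,0,0,0],"rz": [0,0,0,0,0]}'
python3 -m crank '{"jaw": [1,1,1,1,1],"sx": [0.03,0.06,0.09,0.12,0.15],"sy": [0.088,0.176,0.264,0.352,0.44],"sz": [0,0,0,0,0],"rx": [0,0,0,0,0],"ry": [0,0,0,0,0],"rz": [0,0,0,0,0]}'
python3 -m crank '{"jaw": [1,1,1,1,1],"sx": [0.03,0.06,0.09,0.11,0.11],"sy": [0.088,0.176,0.264,0.318,0.318],"sz": [0,0,0,0,0],"rx": [0,0,0,0,0],"ry": [0,0,0,0,0],"rz": [-0.0637,-0.0828,-0.0828,-0.0828,-0.0828]}'
python3 -m crank '{"jaw": [1,1],"sx": [0,0],"sy": [0,0],"sz": [0,0],"rx": [0,0],"ry": [0,0],"rz": [0,0]}'
python3 v.py w9
python3 - <<'E'
from h import *
im=cv2.imread("pics/w9.png")[:,:,::-1].copy(); c=np.load("w9.npy",allow_pickle=True).item()
h=cv2.cvtColor(im,cv2.COLOR_RGB2HSV); m=(((h[...,0]<14)&(h[...,1]>130)&(h[...,2]<190))*255).astype(np.uint8); m[:,:260]=0;m[:,400:]=0
b=max(cv2.findContours(m,0,1)[0],key=cv2.contourArea); print(cv2.boundingRect(b),cv2.minAreaRect(plane(c,b[:,0],.018).astype(np.float32)))
cv2.imwrite("pics/w9c.png",cv2.resize(im[100:300,220:440,::-1],(660,600)))
E
```

```text
time_s: 19.6
tool_pos: [0.4927, 0.2567, 0.1662]
eef_rot: [-3.134, -0.201, -0.01]
ft_force: [0.7, -0.4, -1.2]
opening: 0.729
gripper_force: 0.0
time_s: 20.1
tool_pos: [0.594, 0.0451, 0.1625]
eef_rot: [-3.135, -0.196, 0.0]
ft_force: [0.4, 0.7, 0.4]
opening: 1.005
gripper_force: 0.0
time_s: 20.6
tool_pos: [0.6684, -0.1077, 0.1614]
eef_rot: [3.117, 0.393, -0.001]
ft_force: [-0.3, -0.0, -0.6]
opening: 1.001
gripper_force: 0.0
time_s: 20.8
tool_pos: [0.6676, -0.1028, 0.1625]
eef_rot: [-3.116, -0.401, 0.001]
ft_force: [-0.3, -0.5, 0.3]
opening: 0.998
gripper_force: 0.0
tcp [ 0.6676 -0.1028  0.1625] yaw 0.256 j [-0.33  0.7   1.07  0.    1.37  0.99]
(310, 127, 34, 121) ((0.6623604893684387, -0.10889101773500443), (0.1281505525112152, 0.03532857447862625), 13.978133201599121)
```

View pics/w9c.png

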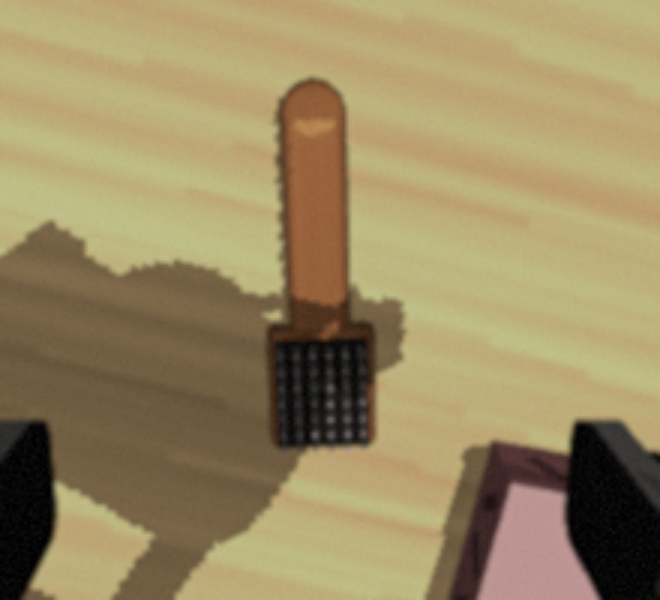

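The crop shows the handle tip at (325,127) and the handle-head joint at (327,210), parallel to the tool. The pink crate's near corner is at (383,250).

```bash
python3 - <<'E'
from h import *
c=np.load("w9.npy",allow_pickle=True).item(); P=plane(c,[(324.7,126.7),(326.5,210),(327.5,247)],.018); print(P)
u=(P[0]-P[1])/np.linalg.norm(P[0]-P[1]); g=P[1]+.020*u; print(np.linalg.norm(P[0]-P[1]),np.arctan2(u[1],u[0]),"grip",g, P[0]-.059*u)
d=g-[.6676,-.1028]; a=.256; print("tool d",d@[np.cos(a),np.sin(a)],d@[np.sin(a),-np.cos(a)])
E
```

```text
[[ 0.72401507 -0.09014555]
 [ 0.64171795 -0.11379835]
 [ 0.60075519 -0.12580006]]
0.08562867471927013 0.2798643364063354 grip [ 0.66093981 -0.10827385] [ 0.66731059 -0.10644284]
tool d -0.007829183617825313 0.0036090101887818636
```

In the tool's units: 0.145 m / 0.5 = 0.29, 0.02 m / 0.5 = 0.04, -0.02 rad / 1.5708 = -0.0127.

```bash
python3 -m crank '{"jaw": [1,1,1,1,1],"sx": [-0.01,-0.01,-0.01,-0.01,-0.01],"sy": [0.006,0.006,0.006,0.006,0.006],"sz": [0.04,0.12,0.2,0.26,0.29],"rx": [0,0,0,0,0],"ry": [0,0,0,0,0],"rz": [-0.0127,-0.0127,-0.0127,-0.0127,-0.0127]}'
python3 -m crank '{"jaw": [1,1,0,0,0],"sx": [0,0,0,0,0],"sy": [0,0,0,0,0],"sz": [0.018,0.018,0.018,0.018,0.018],"rx": [0,0,0,0,0],"ry": [0,0,0,0,0],"rz": [0,0,0,0,0]}'
python3 -m crank '{"jaw": [0,0,0],"sx": [0,0,0],"sy": [0,0,0],"sz": [0,0,0],"rx": [0,0,0],"ry": [0,0,0],"rz": [0,0,0]}'
```

```text
time_s: 21.35
tool_pos: [0.6624, -0.1067, 0.0149]
eef_rot: [-3.11, -0.432, 0.005]
ft_force: [0.9, 0.1, 0.6]
opening: 1.0
gripper_force: 0.0
time_s: 21.85
tool_pos: [0.6642, -0.1083, 0.0096]
eef_rot: [3.111, 0.43, 0.002]
ft_force: [-0.1, -0.7, 0.5]
opening: 0.515
gripper_force: 0.0
time_s: 22.15
tool_pos: [0.6641, -0.1083, 0.0092]
eef_rot: [3.111, 0.43, 0.002]
ft_force: [-0.8, 0.2, 4.7]
opening: 0.232
gripper_force: 60.6
```

In the tool's units: -0.16 m / 0.5 = -0.32, -0.06 m / 0.5 = -0.12, 0.22 rad / 1.5708 = 0.1401.

```bash
python3 -m crank '{"jaw": [0,0,0,0,0],"sx": [0,0,0,-0.04,-0.12],"sy": [0,0,0,0.02,0.056],"sz": [-0.06,-0.16,-0.26,-0.32,-0.32],"rx": [0,0,0,0,0],"ry": [0,0,0,0,0],"rz": [0,0,0,0.0637,0.1401]}'
python3 -m crank '{"jaw": [0,0,0,0,0],"sx": [-0.068,-0.136,-0.216,-0.216,-0.216],"sy": [0.044,0.088,0.16,0.16,0.16],"sz": [0,0,0,0,0],"rx": [0,0,0,0,0],"ry": [0,0,0,0,0],"rz": [0,0,0,0,0]}'
python3 v.py w10
```

```text
time_s: 22.65
tool_pos: [0.6156, -0.1511, 0.1731]
eef_rot: [3.137, 0.084, 0.013]
ft_force: [0.4, -1.1, -1.3]
opening: 0.232
gripper_force: 60.0
time_s: 23.15
tool_pos: [0.5096, -0.2379, 0.1686]
eef_rot: [-3.14, -0.083, -0.0]
ft_force: [0.7, 0.3, -0.1]
opening: 0.237
gripper_force: 60.0
tcp [ 0.5096 -0.2379  0.1686] yaw 0.053 j [-0.65  0.45  1.47  0.    1.22  0.87]
yellow (0, 209, 47, 44) xy 0.4507 0.058 [0.044 0.047] 76.3
yellow (0, 266, 59, 50) xy 0.3894 0.0668 [0.044 0.063] 43.9
green (117, 224, 47, 42) xy 0.4424 -0.0568 [0.045 0.046] 3.0
green (140, 209, 45, 44) xy 0.4638 -0.0858 [0.046 0.031] 36.7
```

View pics/w10.png

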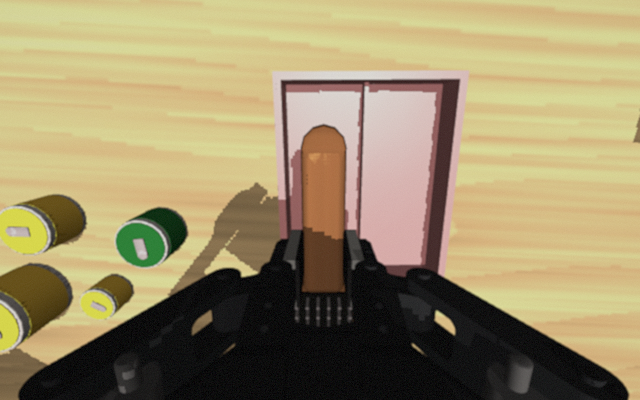

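The brush is held over the pink crate. The far rim corners are at (273,72) and (467,71), and the divider runs from (363,84) to (359,245).

```bash
python3 - <<'E'
from h import *
c=np.load("w10.npy",allow_pickle=True).item(); P=plane(c,[(273,72),(467,71),(446,270)],.042); D=plane(c,[(364,84),(359,245)],.022)
e=P[0]-P[1]; print(P,np.linalg.norm(e),"yaw",np.arctan2(-e[0],e[1])); d=D[0]-D[1]; print(D,"div yaw",np.arctan2(d[1],d[0]))
for a in(.04,.055,.07): print(a,"c",P[:2].mean(0)-.105*np.array([np.cos(a),np.sin(a)]))
E
```

```text
[[ 0.61213518 -0.18922545]
 [ 0.62188745 -0.35822417]
 [ 0.42848209 -0.37230019]] 0.16927987568200578 yaw 0.057642223785403
[[ 0.60881645 -0.27203081]
 [ 0.44297167 -0.28162042]] div yaw 0.057758488184634374
0.04 c [ 0.51209531 -0.27792369]
0.055 c [ 0.51217009 -0.2794969 ]
0.07 c [ 0.51226846 -0.28106881]
```

In the tool's units: 0.148 m / 0.5 = 0.296, 0.04 m / 0.5 = 0.08.

```bash
python3 -m crank '{"jaw": [0,0,0,0,0],"sx": [0,0,0,0,0],"sy": [0,0,0,0,0],"sz": [0.08,0.18,0.24,0.28,0.296],"rx": [0,0,0,0,0],"ry": [0,0,0,0,0],"rz": [0,0,0,0,0]}'
python3 -m crank '{"jaw": [0,0,0,0],"sx": [0,0,0,0],"sy": [0,0,0,0],"sz": [0.006,0.012,0.016,0.016],"rx": [0,0,0,0],"ry": [0,0,0,0],"rz": [0,0,0,0]}'
```

```text
time_s: 23.7
tool_pos: [0.5102, -0.2354, 0.0182]
eef_rot: [-3.138, -0.089, 0.004]
ft_force: [0.1, 0.8, -0.1]
opening: 0.233
gripper_force: 60.0
time_s: 24.1
tool_pos: [0.5106, -0.2373, 0.0132]
eef_rot: [3.14, 0.086, 0.002]
ft_force: [-0.4, -0.1, 0.2]
opening: 0.234
gripper_force: 60.0
```

In the tool's units: 0.0015 m / 0.5 = 0.003, 0.001 m / 0.5 = 0.002.

```bash
python3 -m crank '{"jaw": [0,0,0],"sx": [0,0,0],"sy": [0,0,0],"sz": [0.002,0.003,0.003],"rx": [0,0,0],"ry": [0,0,0],"rz": [0,0,0]}'
python3 -m crank '{"jaw": [0.4,0.4,0.4],"sx": [0,0,0],"sy": [0,0,0],"sz": [0,0,0],"rx": [0,0,0],"ry": [0,0,0],"rz": [0,0,0]}'
```

```text
time_s: 24.4
tool_pos: [0.5106, -0.2374, 0.0131]
eef_rot: [3.139, 0.086, 0.002]
ft_force: [-4.4, 3.1, 16.1]
opening: 0.236
gripper_force: 62.0
time_s: 24.7
tool_pos: [0.5101, -0.2372, 0.011]
eef_rot: [3.14, 0.086, 0.0]
ft_force: [0.4, -0.2, 0.6]
opening: 0.4
gripper_force: 0.0
```

In the tool's units: -0.15 m / 0.5 = -0.3, -0.03 m / 0.5 = -0.06, 0.055 rad / 1.5708 = 0.035.

```bash
python3 -m crank '{"jaw": [0.4,0.4,0.4,0.7,1],"sx": [0,0,0,-0.01,-0.02],"sy": [0,0,0,-0.06,-0.148],"sz": [-0.06,-0.16,-0.26,-0.3,-0.3],"rx": [0,0,0,0,0],"ry": [0,0,0,0,0],"rz": [0,0,0,0.0318,0.035]}'
python3 -m crank '{"jaw": [1,1,1,1,1],"sx": [-0.02,-0.04,-0.06,-0.064,-0.064],"sy": [-0.09,-0.18,-0.27,-0.36,-0.45],"sz": [0,0,0,0,0],"rx": [0,0,0,0,0],"ry": [0,0,0,0,0],"rz": [0,0,0,0,0]}'
python3 -m crank '{"jaw": [1,1],"sx": [0,0],"sy": [0,0],"sz": [0,0],"rx": [0,0],"ry": [0,0],"rz": [0,0]}'
python3 v.py w11
```

```text
time_s: 25.2
tool_pos: [0.4971, -0.165, 0.1641]
eef_rot: [3.138, -0.007, 0.009]
ft_force: [1.6, 0.5, -1.0]
opening: 0.732
gripper_force: 0.0
time_s: 25.7
tool_pos: [0.4636, 0.0629, 0.1611]
eef_rot: [3.142, -0.001, 0.0]
ft_force: [0.8, -1.3, -0.5]
opening: 1.003
gripper_force: 0.0
time_s: 25.9
tool_pos: [0.4641, 0.0618, 0.1609]
eef_rot: [3.141, 0.003, 0.0]
ft_force: [0.3, 0.3, 0.3]
opening: 1.003
gripper_force: 0.0
tcp [0.4641 0.0618 0.1609] yaw 0.002 j [-0.12  0.26  1.76 -0.    1.12  1.45]
red (117, 213, 51, 46) xy 0.4185 0.2373 [0.047 0.048] 41.7
red (139, 199, 40, 31) xy 0.4474 0.2131 [0.037 0.024] 52.6
yellow (301, 181, 50, 35) xy 0.4592 0.0565 [0.047 0.03 ] 74.8
yellow (356, 270, 32, 28) xy 0.3671 0.0113 [0.031 0.032] 0.1
green (423, 191, 49, 46) xy 0.4425 -0.0568 [0.045 0.046] 51.3
green (409, 179, 41, 33) xy 0.4646 -0.0333 [0.019 0.042] 42.1
violet (83, 113, 46, 46) xy 0.5144 0.2506 [0.039 0.039] 79.8
blue (23, 137, 83, 105) xy 0.4583 0.3196 [0.105 0.059] 7.2
```

In the tool's units: 0.138 m / 0.5 = 0.276, -0.013 m / 0.5 = -0.026.

```bash
python3 -m crank '{"jaw": [1,1,1,1,1],"sx": [-0.026,-0.026,-0.026,-0.026,-0.026],"sy": [0.006,0.006,0.006,0.006,0.006],"sz": [0,0.08,0.16,0.24,0.276],"rx": [0,0,0,0,0],"ry": [0,0,0,0,0],"rz": [0,0,0,0,0]}'
python3 -m crank '{"jaw": [1,1,0,0,0],"sx": [0,0,0,0,0],"sy": [0,0,0,0,0],"sz": [0.02,0.02,0.02,0.02,0.02],"rx": [0,0,0,0,0],"ry": [0,0,0,0,0],"rz": [0,0,0,0,0]}'
python3 -m crank '{"jaw": [0,0,0,0,0],"sx": [0,0,0,0,0],"sy": [0,0,0,0,0],"sz": [0,0,-0.08,-0.18,-0.26],"rx": [0,0,0,0,0],"ry": [0,0,0,0,0],"rz": [0,0,0,0,0]}'
```

```text
time_s: 26.45
tool_pos: [0.4497, 0.0569, 0.0201]
eef_rot: [-3.141, 0.004, 0.007]
ft_force: [0.8, -0.3, 0.1]
opening: 1.0
gripper_force: 0.0
time_s: 26.95
tool_pos: [0.452, 0.058, 0.0143]
eef_rot: [3.141, -0.0, 0.004]
ft_force: [-1.7, -1.1, 6.4]
opening: 0.619
gripper_force: 62.0
time_s: 27.45
tool_pos: [0.4513, 0.0582, 0.146]
eef_rot: [3.141, -0.0, 0.004]
ft_force: [0.8, 1.1, -0.3]
opening: 0.616
gripper_force: 63.5
```

In the tool's units: 0.235 m / 0.5 = 0.47, 0.035 m / 0.5 = 0.07, -0.75 rad / 1.5708 = -0.4775.

```bash
python3 -m crank '{"jaw": [0,0,0,0,0],"sx": [0.014,0.028,0.042,0.056,0.07],"sy": [0.094,0.188,0.282,0.376,0.47],"sz": [-0.02,-0.02,-0.02,-0.02,-0.02],"rx": [0,0,0,0,0],"ry": [0,0,0,0,0],"rz": [-0.0955,-0.191,-0.2865,-0.382,-0.4775]}'
python3 -m crank '{"jaw": [0,0,0,0,0],"sx": [-0.04,-0.08,-0.12,-0.154,-0.154],"sy": [0.06,0.12,0.18,0.244,0.244],"sz": [0,0,0,0,0],"rx": [0,0,0,0,0],"ry": [0,0,0,0,0],"rz": [-0.0955,-0.191,-0.2865,-0.382,-0.4775]}'
python3 -m crank '{"jaw": [0,0,0],"sx": [0,0,0],"sy": [0,0,0],"sz": [0,0,0],"rx": [0,0,0],"ry": [0,0,0],"rz": [-0.0815,-0.0815,-0.0815]}'
python3 v.py w12
```

```text
time_s: 27.95
tool_pos: [0.4841, -0.1642, 0.1538]
eef_rot: [2.96, 1.051, 0.001]
ft_force: [0.8, 0.6, -0.1]
opening: 0.617
gripper_force: 63.4
time_s: 28.45
tool_pos: [0.5003, -0.3096, 0.1533]
eef_rot: [2.372, 2.057, -0.001]
ft_force: [-0.1, 0.8, -0.9]
opening: 0.62
gripper_force: 63.4
time_s: 28.75
tool_pos: [0.5005, -0.3056, 0.1534]
eef_rot: [2.243, 2.199, 0.0]
ft_force: [0.3, 0.4, -0.5]
opening: 0.615
gripper_force: 63.4
tcp [ 0.5005 -0.3056  0.1534] yaw 1.551 j [-0.75  0.51  1.41  0.    1.21 -0.73]
yellow (303, 299, 68, 25) xy 0.513 -0.4319 [0.071 0.021] 28.5
```

View pics/w12.png

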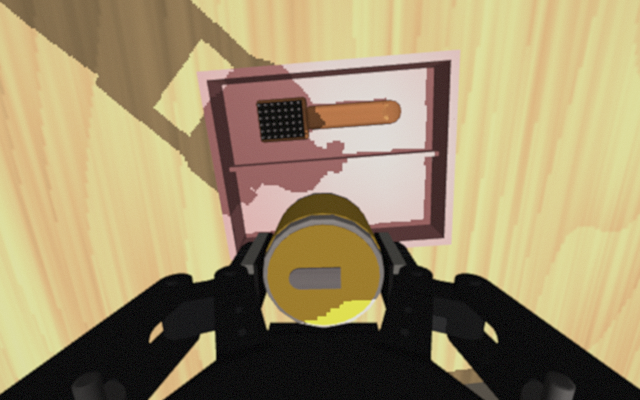

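The brush lies flat in the upper bay (330,115), and the lower bay is free. Its divider runs from (233,167) to (438,152). I'll correct the position slightly and lower.

In the tool's units: 0.08 m / 0.5 = 0.16, -0.013 m / 0.5 = -0.026, -0.075 rad / 1.5708 = -0.0477.

```bash
python3 - <<'E'
from h import *
c=np.load("w12.npy",allow_pickle=True).item(); D=plane(c,[(233,167),(438,152)],.022); d=D[1]-D[0]; print(D,D.mean(0),np.arctan2(d[1],d[0]))
E
python3 -m crank '{"jaw": [0,0,0,0],"sx": [-0.026,-0.026,-0.026,-0.026],"sy": [0.026,0.026,0.026,0.026],"sz": [0.06,0.12,0.16,0.16],"rx": [0,0,0,0],"ry": [0,0,0,0],"rz": [-0.0477,-0.0477,-0.0477,-0.0477]}'
```

```text
[[ 0.41333462 -0.28370459]
 [ 0.61047935 -0.2731258 ]] [ 0.51190698 -0.2784152 ] 0.053608618431566474
time_s: 29.2
tool_pos: [0.5121, -0.3178, 0.0704]
eef_rot: [-2.154, -2.279, 0.0]
ft_force: [0.9, 0.2, 0.1]
opening: 0.615
gripper_force: 63.4
```

In the tool's units: 0.05 m / 0.5 = 0.1, 0.047 m / 0.5 = 0.094.

```bash
python3 -m crank '{"jaw": [0,0,0,0,0],"sx": [0,0,0,0,0],"sy": [0,0,0,0,0],"sz": [0.04,0.08,0.094,0.1,0.1],"rx": [0,0,0,0,0],"ry": [0,0,0,0,0],"rz": [0,0,0,0,0]}'
```

```text
time_s: 29.7
tool_pos: [0.5136, -0.3193, 0.0239]
eef_rot: [2.155, 2.284, 0.0]
ft_force: [-0.3, -0.4, -1.1]
opening: 0.616
gripper_force: 63.4
```

In the tool's units: 0.006 m / 0.5 = 0.012, 0.005 m / 0.5 = 0.01.

```bash
python3 -m crank '{"jaw": [0,0,0,0],"sx": [0,0,0,0],"sy": [0,0,0,0],"sz": [0.006,0.01,0.012,0.012],"rx": [0,0,0,0],"ry": [0,0,0,0],"rz": [0,0,0,0]}'
```

```text
time_s: 30.1
tool_pos: [0.5135, -0.3193, 0.0183]
eef_rot: [2.155, 2.284, -0.0]
ft_force: [-2.3, 1.6, 8.6]
opening: 0.618
gripper_force: 64.8
```

Contact. I'll release and retreat.

In the tool's units: -0.2 m / 0.5 = -0.4, -0.18 m / 0.5 = -0.36.

```bash
python3 -m crank '{"jaw": [0.76,0.76,0.76],"sx": [0,0,0],"sy": [0,0,0],"sz": [0,0,0],"rx": [0,0,0],"ry": [0,0,0],"rz": [0,0,0]}'
python3 -m crank '{"jaw": [0.76,0.76,0.76,0.76,0.76],"sx": [0,0,0,0,-0.04],"sy": [0,0,0,0,0],"sz": [-0.06,-0.16,-0.26,-0.36,-0.4],"rx": [0,0,0,0,0],"ry": [0,0,0,0,0],"rz": [0,0,0,0,0]}'
python3 -m crank '{"jaw": [0.76,0.76,0.76,0.76],"sx": [-0.1,-0.16,-0.16,-0.16],"sy": [0,0,0,0],"sz": [0,0,0,0],"rx": [0,0,0,0],"ry": [0,0,0,0],"rz": [0,0,0,0]}'
python3 - <<'E'
from h import *
a=cams.snapshot("side")[90:350,180:420]; cv2.imwrite("pics/side9.png",cv2.resize(a[:,:,::-1],(552,598),interpolation=cv2.INTER_CUBIC))
E
```

```text
time_s: 30.4
tool_pos: [0.5133, -0.319, 0.017]
eef_rot: [2.156, 2.285, 0.0]
ft_force: [-0.5, -0.0, -0.3]
opening: 0.761
gripper_force: 0.0
time_s: 30.9
tool_pos: [0.5156, -0.3384, 0.2228]
eef_rot: [2.148, 2.282, 0.0]
ft_force: [1.0, -1.3, 0.4]
opening: 0.758
gripper_force: 0.0
time_s: 31.3
tool_pos: [0.5188, -0.4189, 0.2163]
eef_rot: [-2.156, -2.284, -0.0]
ft_force: [-0.2, 0.4, 0.3]
opening: 0.762
gripper_force: 0.0
```

View pics/side9.png

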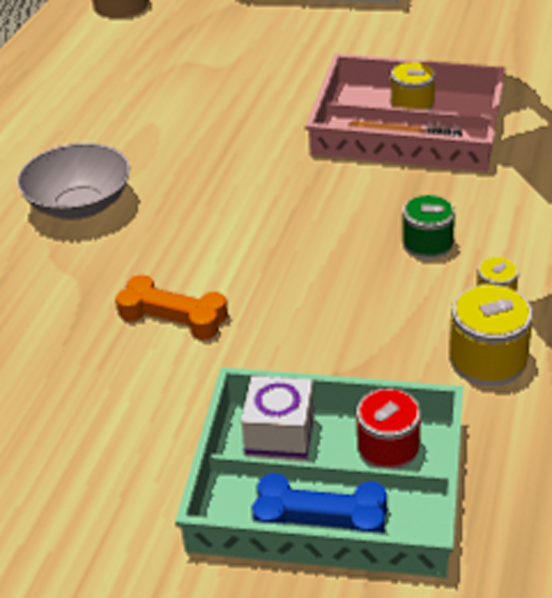

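The side view shows both kits in place: carton (278,415), red tin (388,425) and bone (320,500) in mint, and yellow tin (413,85) and brush (405,127) in pink. The green tin and orange bone are untouched. I'll hand the job in.

```bash
python3 -c "
from workcell import arm
print(arm.hand_in())"
```

```text
the job is handed in; nothing more can be done
None
```

Both kits are packed and the job was handed in at about 31 s; the last side view shows everything upright or flat in its bay, and the green tin and orange bone untouched, but `hand_in()` returned no verdict.

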